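# Index the measuring turntable to its next hole

## Robot

A 7-joint arm with a two-finger parallel gripper is mounted at the origin on the work surface. World frame = base frame: x ahead of the robot, y to its left, z up, the work surface at z = 0. Lengths are in m, angles in rad, forces in N, time in s.
With the tool pointing down it reaches from about 0.425 to 0.875 m from the base axis. Payload 9.9 kg.
Tool frame: the origin (TCP) lies midway between the tips of the shut fingers; the grasp point (between the pads) lies arm.grasp_offset behind it (arm.grasp_offset is the distance from the TCP to the grasp point, in m); z points along the fingers, y is the line along which they close (so a half turn about z gives the same grasp; the last joint's range is limited). The gripper opens to 85 mm and grips with 20 to 120 N. Pads are 22 mm wide; open, the fingers measure 114 mm over their backs; the gripper's body (76 mm by 85 mm) begins 54 mm behind the grasp point. The pads swing forward as they close: fully open they stand 13 mm farther back than shut.
Start: joints at [1.095, 0.576, 0.025, 1.437, -0.015, 1.129, -0.057], TCP at [0.258, -0.624, 0.231] pointing down, gripper open.
Joint ranges: [-2.76, 2.76], [-0.34, 2.15], [-1.52, 1.57], [0.19, 2.46], [-1.09, 4.23], [0.17, 1.99], [-2.82, 2.82]. Speed limits (rad/s): [2.22, 2.22, 3.01, 3.01, 3.14, 3.14, 3.14].

## Interface

Orientations are given as a unit quaternion [x, y, z, w].
In Python, from station import arm, set_gripper, solver, vision, finder gives the robot as it stands. Calls block until the motion is done:
- arm.move_ptp(position, orientation): joint-space move of the TCP to a pose.
- arm.move_l(position, rot=None, velocity=0.15, contact_N=None): straight line of the TCP; rot=None keeps the orientation; velocity is the mean speed in m/s. With contact_N (N) it stops when the force on the tool has changed by that much, and returns True; else False.
- arm.move_j(angles): joint-space move.
- set_gripper(opening, strength=None): opening from 0.0 (shut) to 1.0 (fully open); strength is the grip in N (None keeps the last); returns when the fingers have stopped.
- arm.wait(seconds).
- solver.inverse_kinematics(position, orientation): joint angles nearest the present ones, or None.
- vision.read_camera(name): name is "scene" or "top"; returns a dict with "pixels" (420x560x3 uint8, red, green, blue), "range_z" (420x560 float32, m along the optical axis (not along the pixel's ray), 0 where there is no reading), "fx", "fy", "cx", "cy" (pixels), "k1" (the pictures are not rectified: a ray, as slopes to the right and down, at radius r is drawn at 1 + k1 r^2 times it, then the intrinsics apply), "R" (3x3) and "t" (3): a world point X has camera coordinates R X + t. Camera axes: x right, y down, z forward; pixel columns grow to the right and rows downward; lengths in m; the calibration is good to about 2 mm. A picture is of the moment at which its call begins.
A pose or a line that the arm cannot do raises arm.IKError and nothing moves.
- arm.close_job(): hands the job in; it is judged then, once.
Trained networks look in the newest picture that a camera, given by its name, has taken for a name from the list of things; names that differ only in an ending like _2 or _b are one class to them, and where a whole thing is asked for, a point or a joint stands for the part that bears it (a point fixed in the world has none). Each returns a list of dicts, best first, with "score" (0 to 1); they miss things now and then, are a little off and sometimes report something else, mostly with a low value. They report only what shows in the picture. A call takes as long as a camera call.
- finder.find_in(target, camera): "xyz" ([x, y, z] in m, in world coordinates, good to about 4 mm: the middle of the surface that is visible of it).
- finder.tip_of(target, camera): "xyz" ([x, y, z] in m, in world coordinates, good to about 4 mm: a listed point, or the origin of a listed thing).
Readings, each from a call of its own:
- arm.get_time(): time.
- arm.get_joint_pos(): joint angles.
- arm.get_joint_velocities(): joint speeds.
- arm.get_effort(): joint torques, N m.
- arm.get_ee_pos(): TCP position.
- arm.get_ee_rot(): TCP orientation.
- arm.get_ft_force(): force on the tool from outside, world axes, zero at the start.
- arm.get_ft_torque(): the same for the moment, N m.
- arm.get_finger_gap(): opening from 0.0 (shut) to 1.0 (fully open).
- arm.get_gripper_force(): force on a finger pad.
Only numpy, scipy, OpenCV 4.12 (cv2) and the standard library are available. Lean on these libraries where they do the work, as an engineer would, in place of code of your own. Each camera call takes 0.05 s, during which the arm holds its last target. There are 200 camera calls.

## Task

Index the measuring table to the next station: with the closed fingertips press the red plunger on the end of the table's blue arm right in, turn the table clockwise (seen from above) to the very next hole, and let the plunger spring fully back out there so that it locks the table. Do not take hold of anything, do not go past that hole, and leave the bearing ring lying on the table and the things around it as they are.

Things in the scene. Friction and masses are not known exactly. Their poses are not given: they have to be found in the camera images.
- indexer: Fixed grey base, 310 mm across; origin: centre of its underside, its z axis is the turning axis. Steel index plate on it, top at z = 55 mm: eight brass-bushed holes 45 degrees apart at radius 125 mm, joined by a dark ring slot; the plunger starts in the hole on the base's -x axis. A blue measuring head (to z = 173 mm) on a post 190 mm out, 47.5 degrees anticlockwise of +x, overhangs the ring.
- turntable (a joint): Table angle (rad): 0 at the first hole, grows clockwise seen from above, next hole 0.785. Aluminium disc 190 mm across, top at z = 78 mm; its blue arm (30 mm wide, z = 66 to 83 mm) carries the round blue plunger housing (42 mm across, z = 60 to 85 mm) at radius 125 mm. About 1 to 3 N at the plunger turn it; it stays where left. Locked, the plunger has 1.5 mm of play each way.
- plunger (a joint): Plunger travel (m): 0 fully out, 0.010 fully in; spring 4.5 N at first, 9 N fully in, then a hard stop. Out, its 12 mm shoulder locks in a hole of the plate from below; past 0.0065 it is under the plate and the arm is free. Released between holes it stays trapped at about 0.0065, and springs out by itself when the arm is turned on to a hole (lead-in about 3 mm either side), locking the table.
- cap_top (a point): Centre of the flat top of the red plunger cap, a disc 40 mm across and 9 mm thick with a black rubber face; 105 mm above the bench when out, 95 mm when fully in. It moves down as the plunger is pressed and round with the table.
- housing_top (a point): Point on the plunger's axis at the top of the blue housing, 85 mm above the bench; turns with the table. Its x axis runs along the arm towards the turning axis, y across the arm, z up.
- next_hole (a point): Mouth of the next hole clockwise, in the top of the fixed index plate, 55 mm above the bench, 125 mm from the turning axis.
- table_centre (a point): Point on the turning axis at the table's top face, 78 mm above the bench, turning with the table.
- work_ring: Dark steel bearing ring being measured, 100 mm outside, 75 mm bore, 24 mm high, loose on the table over a locating spigot 72 mm across and 10 mm high; origin at the centre of its underside, at the table's top face. Leave it lying.
- small_ring: Loose steel bearing ring on the bench, 62 mm across, 18 mm high; origin at the centre of its underside. Leave it.
- master_ring: Loose brass-coloured setting ring on the bench, 72 mm across, 22 mm high; origin at the centre of its underside. Leave it.
- cutter: Orange and black box cutter lying on the bench, 122 mm long, 20 mm wide, 13 mm high, long axis x; origin under its middle. Leave it.

How it is judged:
On the way, in this order (a step that is already met when the one before it is completed fails the run):
1. the plunger is pressed right in at the first hole (value of joint plunger above 0.0075 m and value of joint turntable below 0.15 rad).
2. the table is on its way, between the two holes, with the plunger in (value of joint turntable between 0.25 and 0.7 rad and value of joint plunger above 0.005 m).
3. the plunger has sprung out in the next hole (value of joint plunger below 0.002 m and value of joint turntable between 0.755 and 0.815 rad), for 0.2 s.
At the end, for the whole second after the job is handed in: The plunger is fully out (within 2 mm) in the next hole clockwise (table at 0.785 rad within 0.03), the table at rest, the bearing ring still flat on the table on its spigot (within 6 mm), the three loose things on the bench within 15 mm of where they lay, and the robot clear of everything (all of step 3 and velocity of joint turntable between -0.05 and 0.05 rad/s and distance between work_ring and table_centre below 0.006 m and linear speed of work_ring below 0.02 m/s and distance of each of small_ring, master_ring, cutter from where it was at the start of the episode below 0.015 m); the robot touches nothing.
It fails at once if the table is turned past the next hole, or anticlockwise (value of joint turntable above 0.95 rad or value of joint turntable below -0.15 rad).
It fails at once if the bearing ring is lifted or pushed off its place on the table (distance between work_ring and table_centre above 0.008 m).
It fails at once if the robot touches the bearing ring (contact force between any of the arm, the fingers and work_ring above 1 N).
It fails at once if the plunger or its arm is taken between the fingers (the point between the finger pads comes down over it) (y of the grasp point in the frame of housing_top between -0.012 and 0.012 m and x of the grasp point in the frame of housing_top between -0.012 and 0.05 m and z of the grasp point in the frame of housing_top below 0.015 m).
It fails at once if one of the loose things on the bench is moved (distance of any of small_ring, master_ring, cutter from where it was at the start of the episode above 0.015 m).
It also fails if it takes over 38 s, if anything falls off the work surface, if the arm or the gripper's body presses on something with over 40 N, if the wrist force passes 120 N, or if a joint passes its speed limit or range.

## Working session

There is one attempt and no reset: what is moved stays moved. The work goes in short steps, each a Python script; the robot and the scene stay as the last script left them, time stands still between calls to the robot, and variables do not carry over. Pictures are saved under pics/ and viewed, at most 10 in all, crops included, and the job is handed in when it is done.

```bash
ls; mkdir -p pics; python3 - <<'E'
from station import arm,vision,finder
import cv2,numpy as np
for c in ["top","scene"]:
    d=vision.read_camera(c); cv2.imwrite(f"pics/{c}0.png",d["pixels"][:,:,::-1])
    print(c,d["fx"],d["cx"],d["cy"],d["k1"],d["R"],d["t"])
    for n in ["cap_top","housing_top","next_hole","table_centre","indexer","work_ring","small_ring","master_ring","cutter"]:
        print(n,[(np.round(r["xyz"],4).tolist(),round(r["score"],2)) for r in finder.tip_of(n,c)[:2]])
print(arm.get_time(),arm.grasp_offset,arm.get_ee_rot())
E
```

```text
pics
station.py
top 523.3749113335879 281.3454402344484 206.21805210719307 -0.06134295194011549 [[ 0.00959904 -0.99986147 -0.01359787]
 [-0.98953299 -0.00754003 -0.14410969]
 [ 0.14398719  0.01483885 -0.98946829]] [-0.00612587  0.51572434  1.2817714 ]
cap_top [([0.4776, -0.1369, 0.1026], 0.46)]
housing_top [([0.4686, -0.1374, 0.0843], 0.73)]
next_hole [([0.4497, -0.0418, 0.0564], 0.69)]
table_centre [([0.5745, -0.0621, 0.0753], 0.68)]
indexer [([0.5744, -0.0613, 0.0012], 0.65)]
work_ring [([0.5723, -0.0618, 0.076], 0.74)]
small_ring [([0.3871, 0.3694, 0.0015], 0.86), ([0.3794, -0.4053, 0.0005], 0.49)]
master_ring [([0.6048, -0.3698, -0.0035], 0.58)]
cutter [([0.3805, -0.4036, 0.0033], 0.72)]
scene 542.8351150551789 275.89177993104346 205.25512889491193 -0.01563568130617478 [[-0.69489379  0.71903474  0.01056661]
 [ 0.50442527  0.49785696 -0.70547402]
 [-0.51252099 -0.48489946 -0.70865701]] [ 0.33130226 -0.18376714  1.86411742]
cap_top [([0.471, -0.1433, 0.1028], 0.64)]
housing_top [([0.4751, -0.1371, 0.0834], 0.91)]
next_hole [([0.4499, -0.0423, 0.0531], 0.93)]
table_centre [([0.5732, -0.0604, 0.0795], 0.93)]
indexer [([0.3876, 0.3695, 0.0004], 0.74), ([0.4688, -0.1406, 0.1043], 0.58)]
work_ring []
small_ring [([0.3893, 0.3715, -0.0016], 0.52)]
master_ring [([0.6133, -0.3692, 0.0016], 0.71)]
cutter [([0.3848, -0.3991, 0.0011], 0.72)]
1.0 0.0187 [9.80875697e-01 1.94635215e-01 1.27919822e-05 5.14983895e-06]
```

View pics/top0.png

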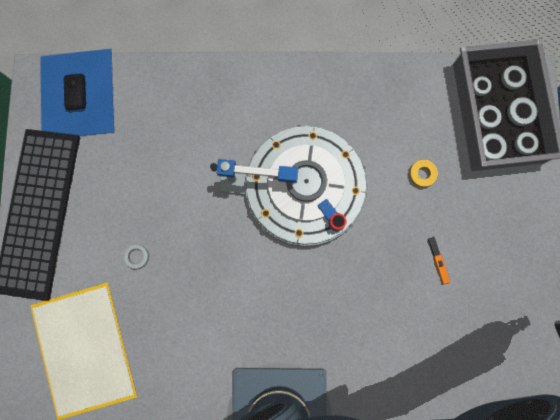

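View pics/scene0.png

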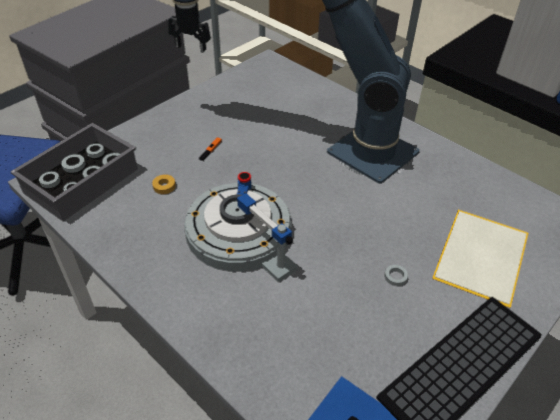

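The top view shows the red cap at px (338,221), the next hole clockwise at (299,233) and the table centre at about (306,182). The head's post is on the left at (227,168), away from the arc. The scene view agrees. Next I'll refine the geometry.

```bash
cat > geo.py <<'E'
import numpy as np,cv2
from station import vision
def to_plane(d,uv,z):
    K=np.array([[d["fx"],0,d["cx"]],[0,d["fy"],d["cy"]],[0,0,1]])
    n=cv2.undistortPoints(np.float64(uv).reshape(-1,1,2),K,np.array([d["k1"],0,0,0,0.]))[:,0]
    R=np.array(d["R"]);C=-R.T@d["t"]; r=np.c_[n,np.ones(len(n))]@R
    return C+r*((z-C[2])/r[:,2])[:,None]
def blobs(d,lo,hi,amin):
    h=cv2.cvtColor(d["pixels"],cv2.COLOR_RGB2HSV); m=cv2.inRange(h,lo,hi)
    n,l,s,c=cv2.connectedComponentsWithStats(m)
    return [(c[i],s[i,4],(l==i)) for i in range(1,n) if s[i,4]>=amin]
def cap(d,z=0.105,c0=(0.46,-0.1)):
    """cap centre: middle of the circle round the red rim"""
    best=max([b for b in blobs(d,(0,120,70),(6,255,255),15)+blobs(d,(172,120,70),(180,255,255),15)],key=lambda b:b[1])
    return best
E
python3 - <<'E'
from geo import *
from scipy.optimize import least_squares
C=np.array([0.5738,-0.0613])
for c in ["top","scene"]:
    d=vision.read_camera(c)
    h=cv2.cvtColor(d["pixels"],cv2.COLOR_RGB2HSV)
    m=cv2.inRange(h,(0,140,60),(5,255,255))|cv2.inRange(h,(172,140,60),(180,255,255))
    ys,xs=np.nonzero(m); P=to_plane(d,np.c_[xs,ys],0.103)
    k=np.linalg.norm(P[:,:2]-[0.474,-0.139],axis=1)<0.04; P=P[k,:2]
    (u,v),r=cv2.minEnclosingCircle(np.float32(P*1000)); print(c,"cap",u,v,"r",r,k.sum())
    B=np.array([to_plane(d,[b[0]],0.055)[0,:2] for b in blobs(d,(8,110,70),(28,255,255),4)])
    B=B[abs(np.linalg.norm(B-C,axis=1)-0.125)<0.012]
    def f(p):
        q=B-p[:2]; a=np.arctan2(q[:,1],q[:,0])-p[2]; e=(a+np.pi/8)%(np.pi/4)-np.pi/8
        return np.r_[e*0.125,np.linalg.norm(q,axis=1)-0.125]
    s=least_squares(f,[*C,np.deg2rad(-142.4)],loss="soft_l1",f_scale=0.002); p=s.x
    print(len(B),p[:2],np.rad2deg(p[2]),np.abs(f(p)).max())
    for k in (0,-np.pi/4): print(p[:2]+0.125*np.array([np.cos(p[2]+k),np.sin(p[2]+k)]))
E
```

```text
top cap 471.6541442871094 -136.80123901367188 r 19.706695556640625 103
7 [ 0.57135339 -0.06201304] -142.57147063450282 0.0035127715545732463
[ 0.47208937 -0.13798445]
[ 0.44744323 -0.04554268]
scene cap 475.2594299316406 -135.7132568359375 r 22.72032928466797 72
9 [ 0.57188077 -0.0633976 ] -142.62550534408786 0.0069454520392921715
[ 0.47254515 -0.13927537]
[ 0.44798619 -0.04681039]
```

```bash
cat >> geo.py <<'E'
from station import arm,set_gripper,solver
C=np.array([0.572,-0.0625]); A0=np.deg2rad(-142.6)
def pos(th,z,r=0.125): a=A0-th; return [C[0]+r*np.cos(a),C[1]+r*np.sin(a),z]
def rot(th,y0=0.39): h=(y0-th)/2; return [np.cos(h),np.sin(h),0,0]
E
python3 - <<'E'
from geo import *
for th in (0,.4,.785):
    for z in (0.16,0.094): print(th,z,np.round(solver.inverse_kinematics(pos(th,z),rot(th)),2))
set_gripper(0.0)
arm.move_ptp(pos(0,0.16),rot(0))
print(arm.get_ee_pos(),pos(0,.16),arm.get_ft_force(),arm.get_time())
print(arm.move_l(pos(0,0.098),velocity=0.04,contact_N=3),arm.get_ee_pos(),arm.get_ft_force(),arm.get_time())
E
```

```text
0 0.16 [ 0.26  0.39 -0.1   2.    0.05  0.75 -1.05]
0 0.094 [ 0.23  0.49 -0.06  2.07  0.05  0.58 -1.05]
0.4 0.16 [ 0.12  0.35 -0.02  2.08  0.01  0.71 -1.49]
0.4 0.094 [ 0.08  0.46  0.03  2.15 -0.02  0.53 -1.45]
0.785 0.16 [-0.01  0.34  0.02  2.1  -0.01  0.7  -1.96]
0.785 0.094 [-0.07  0.45  0.1   2.18 -0.08  0.51 -1.88]
[ 0.47283818 -0.13950094  0.16010673] [np.float64(0.4726981724330727), np.float64(-0.1384219799654109), 0.16] [ 0.66385237 -0.36453273 -0.73120171] 3.8
True [ 0.4725675  -0.13834343  0.10325389] [ 0.61745938 -1.2200682   4.89087417] 5.0667
```

```bash
python3 - <<'E'
from geo import *
p=arm.get_ee_pos()
print(arm.move_l([p[0],p[1],0.088],velocity=0.015,contact_N=10),arm.get_ee_pos(),arm.get_ft_force(),arm.get_time())
d=vision.read_camera("scene"); cv2.imwrite("pics/s1.png",cv2.resize(d["pixels"][140:280,170:320,::-1],None,fx=4,fy=4))
E
```

```text
True [ 0.47288809 -0.13875434  0.09513923] [ 0.21692675 -0.17897238  8.57965983] 5.7167
```

View pics/s1.png

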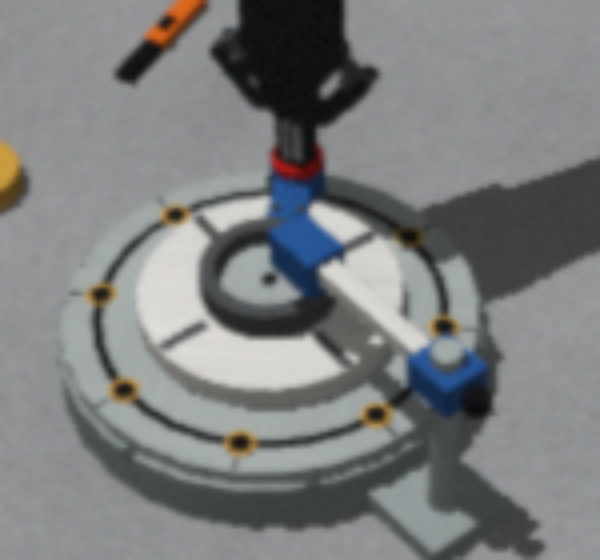

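The fingertips sit on the red cap at crop px (297,160), and it is pressed close to fully in. Now a little deeper, then the first part of the arc.

```bash
cat >> geo.py <<'E'
def arc(ths,z,v=0.04):
    for th in ths:
        arm.move_l(pos(th,z),rot(th),velocity=v)
        f=arm.get_ft_force(); p=arm.get_ee_pos()
        q=p[:2]-C; a=(A0-np.arctan2(q[1],q[0])+np.pi)%(2*np.pi)-np.pi
        print("th %.2f tcp %.3f r %.4f z %.4f"%(th,a,np.hypot(*q),p[2]),"f",np.round(f,1),"z",round(z,4))
        if f[2]<12: z-=0.0006
        if f[2]>22: z+=0.0006
    return z
E
python3 - <<'E'
from geo import *
z=0.095
while z>0.0905:
    p=pos(0,z); arm.move_l(p,rot(0),velocity=0.02); f=arm.get_ft_force(); print(z,arm.get_ee_pos(),np.round(f,1))
    if f[2]>14: break
    z-=0.0007
z=arc(np.arange(0.1,0.51,0.1),z)
open("z","w").write(str(z)); print(arm.get_time())
d=vision.read_camera("scene"); cv2.imwrite("pics/s2.png",cv2.resize(d["pixels"][140:280,170:320,::-1],None,fx=4,fy=4))
E
```

```text
0.095 [ 0.47288406 -0.13871875  0.09538387] [-0.8 -1.2  7.4]
0.0943 [ 0.47302114 -0.13885719  0.09502687] [-1.4  0.8 13.7]
0.09359999999999999 [ 0.47336575 -0.1392193   0.09493846] [-2.5 -1.3 21.7]
th 0.10 tcp 0.095 r 0.1249 z 0.0949 f [-3.2 -0.8 22.6] z 0.0936
th 0.20 tcp 0.198 r 0.1249 z 0.0950 f [-2.8 -0.5 14.9] z 0.0942
th 0.30 tcp 0.299 r 0.1248 z 0.0950 f [-2.1  0.5 16.1] z 0.0942
th 0.40 tcp 0.400 r 0.1247 z 0.0950 f [-2.8 -0.9 16.4] z 0.0942
th 0.50 tcp 0.501 r 0.1248 z 0.0950 f [-2.   0.7 16.5] z 0.0942
8.8167
```

View pics/s2.png

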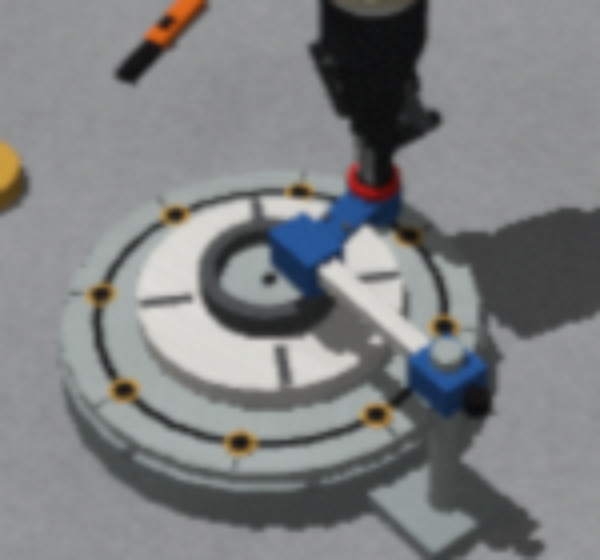

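The table is following, with the cap at crop px (374,183) about halfway to the next hole. Continuing to the hole.

```bash
python3 - <<'E'
from geo import *
z=float(open("z").read())
z=arc([0.6,0.7,0.76,0.785],z,0.03)
for k in range(6):
    zz=0.0965+0.002*k
    arm.move_l(pos(0.785,zz),rot(0.785),velocity=0.03); print(round(zz,4),arm.get_ee_pos()[2],np.round(arm.get_ft_force(),1))
print(arm.get_time())
d=vision.read_camera("scene"); cv2.imwrite("pics/s3.png",cv2.resize(d["pixels"][140:280,170:320,::-1],None,fx=4,fy=4))
E
```

```text
th 0.60 tcp 0.601 r 0.1247 z 0.0950 f [-1.1  0.8 18.2] z 0.0942
th 0.70 tcp 0.702 r 0.1247 z 0.0950 f [-1.7  1.3 17.8] z 0.0942
th 0.76 tcp 0.762 r 0.1247 z 0.0950 f [-2.1  0.7 15.5] z 0.0942
th 0.79 tcp 0.787 r 0.1247 z 0.0950 f [-2.7  1.3 17.7] z 0.0942
0.0965 0.09688225400025277 [-0.1  1.8  8.6]
0.0985 0.09880289300908186 [0.2 1.  5.7]
0.1005 0.10075869572199248 [-0.2 -0.   5.4]
0.1025 0.10276377278520381 [0.4 0.2 4.6]
0.1045 0.1046660746110753 [0.8 0.4 4.3]
0.1065 0.1063135970638537 [-0.2 -0.3 -0.2]
12.15
```

View pics/s3.png

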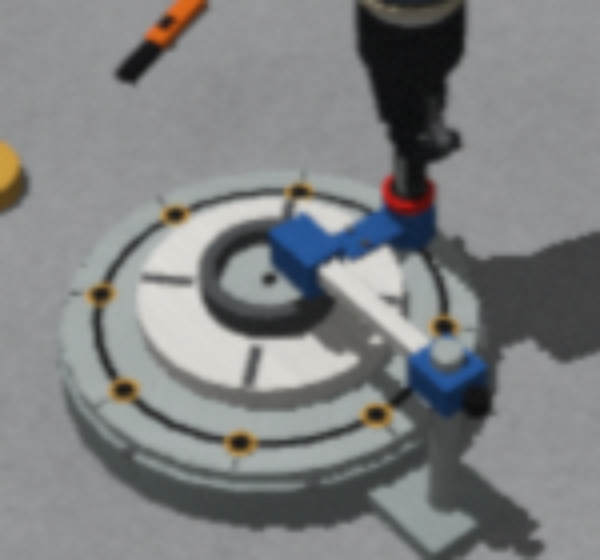

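The cap pushed on the fingers with about 4.3 N up to z = 0.105, so the plunger is fully out. The cap sits over the next hole at crop px (409,195). Retracting to verify.

```bash
python3 - <<'E'
from geo import *
from station import finder
arm.move_l(pos(0.785,0.22),rot(0.785),velocity=0.12)
arm.move_l([0.46,-0.25,0.25],velocity=0.2)
for c in ("top","scene"):
    d=vision.read_camera(c)
    for n in ("cap_top","housing_top","table_centre","work_ring","small_ring","master_ring","cutter"): print(c,n,[np.round(r["xyz"],4).tolist() for r in finder.tip_of(n,c)[:1]])
    if c=="scene": cv2.imwrite("pics/s4.png",cv2.resize(d["pixels"][140:280,170:320,::-1],None,fx=4,fy=4))
print(pos(0.785,.105),arm.get_time())
E
```

```text
top cap_top [[0.4496, -0.0469, 0.1036]]
top housing_top [[0.4497, -0.0463, 0.0862]]
top table_centre [[0.572, -0.0609, 0.0764]]
top work_ring [[0.5681, -0.0622, 0.0784]]
top small_ring [[0.3865, 0.3713, 0.0026]]
top master_ring [[0.6084, -0.3705, -0.0036]]
top cutter []
scene cap_top [[0.447, -0.0487, 0.1021]]
scene housing_top [[0.4505, -0.0435, 0.0819]]
scene table_centre [[0.5761, -0.0628, 0.082]]
scene work_ring []
scene small_ring [[0.3865, 0.3708, -0.0012]]
scene master_ring [[0.6158, -0.3674, 0.0007]]
scene cutter [[0.3828, -0.4, -0.0006]]
[np.float64(0.4480914848333621), np.float64(-0.04601728574539163), 0.105] 15.2833
```

View pics/s4.png

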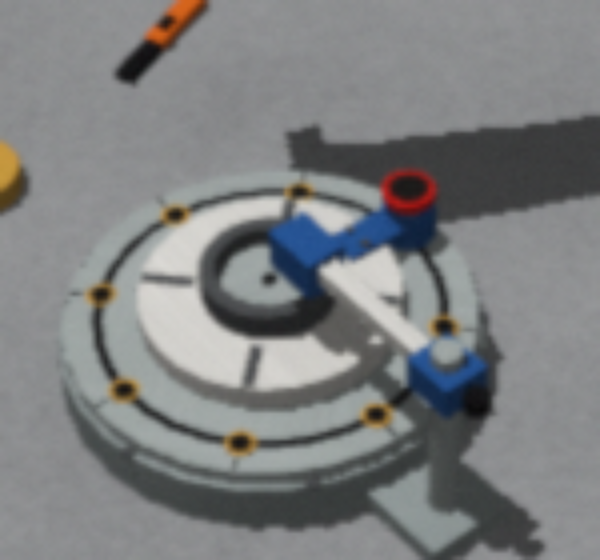

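The cap is out over the next hole at crop px (409,190), the bearing ring is in place on the table and the arm is clear.

```bash
python3 -c "
from station import arm
print(arm.close_job())"
```

```text
the job is handed in; nothing more can be done
None
```

I turned the table clockwise to the next hole, where the plunger sprang fully out (cap top back at about 105 mm); the bearing ring and loose things look undisturbed, the arm is clear, and I handed the job in (the system returned no verdict).

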